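# Set the heat sink fixture and load it from the flap dispenser

### The job

Squeeze the snap button on the fixture's sliding jaw flush, slide the jaw one notch away from the fixed jaw and let the button spring out again to lock it. Then push in the dispenser's sprung flap, keep it open with the fingers while you take hold of the heat sink under it, and bring the heat sink out so that the flap shuts. Set it down, fins up and square, in the middle of the rubber pad between the jaws, without dropping it or moving the other things on the bench.

Things in the scene. Friction and masses are not known exactly. Their poses are not given: they have to be found in the camera images.
- dispenser: Grey parts dispenser, fixed. Origin: on the bench under the centre of its open-topped pick chamber; x points away from the closed stock magazine, z up. Chamber inside: x -29 to 29, y -75 to 75 mm; floor 8 mm above the bench, side walls 78, wall at +x 38. The solid magazine, 80 mm high, fills x -93 to -29. The flap covers x -29 to 9; the 20 mm slit beyond it is too narrow for fingers.
- flap (a joint): Angle of the clear plastic flap (rad): 0 shut (level), 1.4 at most. Hinge along the dispenser's y at x -29, z 78 mm; 38 mm long, 144 wide, 3 thick. Pushed from above it swings down into the chamber; a spring (1 N at the edge when shut, 2.5 N open) closes it. Fingers going straight down around the heat sink push it aside; it stays above the heat sink and shuts as they go straight up.
- flap_edge (a point): Middle of the flap's free edge; moves with the flap.
- heat_sink: Bare aluminium heat sink with seven upright fins, 16 (its x) x 44 (its y) x 34 mm high, about 40 g. Origin: centre of its underside, z up. The fins run along its x: grasp it across its 44 mm (y). It stands on the chamber floor within 2 mm of the dispenser's origin in x and 12 mm in y, turned up to 0.1 rad; its top is 36 mm below the dispenser's.
- fixture: Clamping fixture, fixed: aluminium base plate 190 (x) x 90 (y) x 14 mm. Origin: centre of the plate's underside; x points from the sliding jaw to the fixed jaw, z up. The steel fixed jaw, 30 mm wide in y, stands at x 58 to 70 mm, its top 36 mm above the bench. A steel bar with three notches 25 mm apart locks the sliding jaw.
- jaw (a joint): Travel of the sliding jaw (m) to the fixture's -x, away from the fixed jaw: 0 in the first notch (start, gap 3 mm), 0.025 in the second (gap 28 mm), 0.050 in the last. Slides with about 1 N while the button is in; locked, with 2.5 mm of play each way, while it is out. Let go between notches, the button stays partly in until a notch is reached.
- snap (a joint): How far the snap button is pressed in (m): 0 sprung out, 0.007 flush; the lock lets go at 0.005 or more. The spring takes about 6.5 N when flush.
- jaw_grip (a point): Middle of the sliding jaw's grey block (30 mm in fixture x, 36 in y, underside 28 and top 62 mm above the bench); 46 mm above the bench, axes as the fixture's. Squeezing the block from above across its width (fixture y), one finger on the button, the other on the opposite side, presses the button flush, and the jaw can be slid. Both sides are free down to the plate.
- snap_face (a point): Centre of the face of the round steel snap button, 14 mm in diameter, which stands 7 mm proud of the block's side that looks to the fixture's +y; 46 mm above the bench, at the same place along x as jaw_grip.
- bay (a point): Centre of the top of the black rubber pad (24 x 60 mm, top 16 mm above the bench), midway between the jaws when the sliding jaw is in the second notch; axes as the fixture's. The heat sink stands here with its x along the fixture's x, either way round, 6 mm clear of each jaw; the fingers have free room on both sides in y.
- board: Bystander: green circuit board 70 x 100 mm lying on the bench, up to 24 mm high. Origin: centre of its underside.
- screwdriver: Bystander: screwdriver lying on the bench.
- spool: Bystander: grey spool 52 mm in diameter, 40 mm high. Origin: centre of its underside.
- jar: Bystander: jar 60 mm in diameter, 75 mm high. Origin: centre of its underside.
There are look-alikes about, which are no part of the job. What is shaped like the fixture but yellow is not meant.

How it is judged:
On the way, in this order (a step that is already met when the one before it is completed fails the run):
1. the sliding jaw stands in the second notch with its button sprung out (value of joint jaw between 0.0205 and 0.0295 m and value of joint snap below 0.002 m), for 0.2 s.
2. the flap is held open while the fingers have hold of the heat sink (value of joint flap above 0.4 rad and contact force between the fingers and heat_sink above 1 N), for 0.1 s.
3. the heat sink is out of the dispenser and the flap has closed (value of joint flap below 0.1 rad and height (world z) of heat_sink above 0.06 m), for 0.05 s.
At the end, for the whole second after the job is handed in: Heat sink at rest on the pad, fins up (0.1 rad), square (0.25 rad), within 8 mm of the pad's centre along the fixture and 10 mm across; sliding jaw in the second notch (20.5 to 29.5 mm) with its button out (under 2 mm); flap closed (under 0.1 rad) (all of step 1 and x of heat_sink in the frame of bay between -0.008 and 0.008 m and y of heat_sink in the frame of bay between -0.01 and 0.01 m and z of heat_sink in the frame of bay between -0.003 and 0.003 m and angle between heat_sink's own z axis and vertical below 0.1 rad and angle between the x axis of heat_sink and the x axis of bay, either way round below 0.25 rad and linear speed of heat_sink below 0.02 m/s and value of joint flap below 0.1 rad); the robot touches nothing.
It fails at once if the heat sink is dropped: let go while more than 45 mm above the bench (height (world z) of heat_sink above 0.045 m and contact force between the fingers and heat_sink below 0.05 N).
It fails at once if a bystander is moved by more than 30 mm (distance of any of board, screwdriver, spool, jar from where it was at the start of the episode above 0.03 m).
It also fails if it takes over 48 s, if anything falls off the work surface, if the arm or the gripper's body presses on something with over 40 N, if the wrist force passes 120 N, or if a joint passes its speed limit or range.

### The arm

A 6-joint arm with a two-finger parallel gripper is mounted at the origin on the work surface. World frame = base frame: x ahead of the robot, y to its left, z up, the work surface at z = 0. Lengths are in m, angles in rad, forces in N, time in s.
With the tool pointing down it reaches from about 0.35 to 0.775 m from the base axis. Payload 5.5 kg.
Tool frame: the origin (TCP) lies between the finger pads; the fingertips stand 11 mm ahead of it and the grasp point (between the pads) lies 8 mm behind it (tips_ahead is the distance from the TCP to the fingertips, in m); z points along the fingers, y is the line along which they close (so a half turn about z gives the same grasp; the last joint's range is limited). The gripper opens to 85 mm and grips with 20 to 120 N. Pads are 22 mm wide; open, the fingers measure 114 mm over their backs; the gripper's body (76 mm by 85 mm) begins 54 mm behind the grasp point. The pads swing forward as they close: fully open they stand 13 mm farther back than shut.
Start: joints at [0.963, 0.313, 0.046, 1.304, 0, 1.431], TCP at [0.259, 0.513, 0.242] pointing down, gripper open.
Joint ranges: [-2.76, 2.76], [-0.86, 1.69], [-1.03, 1.26], [-2.2, 2.34], [-1.47, 1.5], [-3.14, 3.14]. Speed limits (rad/s): [2.57, 2.57, 3.14, 3.14, 3.14, 3.14].

### API

Orientations are given as a unit quaternion [w, x, y, z].
In Python, from workcell import * gives the robot as it stands. The module is installed in compiled form; this text tells all that it offers.
- The arm moves only by the tool jog_arm, never from a script. Its argument "moves" is a list of rows, each an object with "fingers": the closure, from 0 (fully open) to 1 (shut); "slide": the shift along the tool's x, y, z in mm, a list of three; "angular": the turn, a rotation vector about the tool's x, y, z in degrees, a list of three. A call has 1 to 10 rows; each row is the pose to reach, as a shift and turn from the pose commanded when the call began, along the tool's axes at that moment; what a row does not reach only later rows make up. A row lasts 1/12 s, in which the tool goes at most 41.7 mm and 7.16 degrees, less where a joint would pass 70% of its speed; a pose out of reach is approached as far as the arm can. A call with a gripper value outside its range is refused whole. The fingers move at their own pace and stop on an object; "squeeze" is the grip in N (left out, the last holds). Time passes only in rows, so rows that repeat a pose let the fingers close. It gives the time, the measured TCP pose, the force, the opening and the grip force at its end, in the units of the state.
- get_state(): the state, without advancing time (a new reading comes with each control period).
- read_camera(name): name is "scene" or "top"; returns a dict with "color" (420x560x3 uint8, red, green, blue), "fovy" (degrees; the focal length in pixels is half the picture's height over the tangent of half this angle, whatever the lens; pixels are square), "cx", "cy" (the principal point, pixels), "world_from_camera" (4x4, takes a point from camera to world coordinates). Camera axes: x right, y down, z forward; pixel columns grow to the right and rows downward; lengths in m; the calibration is good to about 2 mm. A picture is of the moment at which its call begins. There is no depth.
- hand_in(): hands the job in; it is judged then, once.
Trained networks look in a picture, given as the dict that the camera call returned (one of the last four; its "shot" number tells which), for a name from the list of things; names that differ only in an ending like _2 or _b are one class to them, and where a whole thing is asked for, a point or a joint stands for the part that bears it (a point fixed in the world has none). Each returns a list of dicts, best first, with "p" (0 to 1); they miss things now and then, are a little off and sometimes report something else, mostly with a low value. They report only what shows in the picture. A call takes as long as a camera call. They do not tell look-alikes from the thing itself.
- look_for(target, picture): "point" ([column, row] in pixels, amid what is visible of it).
- tip_of(target, picture): "point" ([column, row] in pixels: a listed point, or the origin of a listed thing).
The state is a dict: "clock": time; "joint_pos": joint angles; "qvel": joint speeds; "tau": joint torques, N m; "tcp_pos": TCP position; "orientation": TCP orientation; "wrist_force": force on the tool from outside, world axes, zero at the start; "ft_torque": the same for the moment, N m; "finger_gap": finger opening in m; "grip_force": force on a finger pad.
Only numpy, scipy, OpenCV 4.12 (cv2) and the standard library are available. Lean on these libraries where they do the work, as an engineer would, in place of code of your own. Each camera call takes 0.05 s, during which the arm holds its last target. There are 200 camera calls.

## Working session

There is one attempt and no reset: what is moved stays moved. The work goes in short steps, Python scripts to look and compute and a tool call to move; the robot and the scene stay as the last step left them, time stands still between calls to the robot, and variables do not carry over. Pictures are saved under pics/ and viewed, at most 10 in all, crops included, and the job is handed in when it is done.

Besides the shell and the picture viewer there is one more tool, called after "Emit:" as name(argument=value, ...), one argument or row to a line, values as JSON. jog_arm: Moves the arm, as the interface text tells. Its arguments: {"type":"object","properties":{"moves":{"type":"array","items":{"type":"object","properties":{"fingers":{"type":"number"},"slide":{"type":"array","items":{"type":"number"}},"angular":{"type":"array","items":{"type":"number"}}}}},"squeeze":{"type":"number"}},"required":["moves"]}

```bash
mkdir -p pics
cat > h.py <<'E'
from workcell import *
import numpy as np, cv2
from scipy.spatial.transform import Rotation as R
def ray(p,px):
    f=p["color"].shape[0]/2/np.tan(np.radians(p["fovy"])/2)
    d=np.array([(px[0]-p["cx"])/f,(px[1]-p["cy"])/f,1.]); T=np.array(p["world_from_camera"])
    return T[:3,3],T[:3,:3]@d
def at(p,px,z):
    o,d=ray(p,px); return o+d*(z-o[2])/d[2]
def proj(p,X):
    T=np.linalg.inv(np.array(p["world_from_camera"])); c=T[:3,:3]@np.array(X)+T[:3,3]
    f=p["color"].shape[0]/2/np.tan(np.radians(p["fovy"])/2)
    return c[:2]/c[2]*f+[p["cx"],p["cy"]]
def save(p,n,crop=None,s=1):
    im=cv2.cvtColor(p["color"],cv2.COLOR_RGB2BGR)
    if crop: a,b,c,d=crop; im=im[b:d,a:c]
    cv2.imwrite("pics/"+n,cv2.resize(im,None,fx=s,fy=s,interpolation=cv2.INTER_CUBIC))
def pose():
    s=get_state(); q=s["orientation"]; return np.array(s["tcp_pos"]),R.from_quat([q[1],q[2],q[3],q[0]])
E
python3 - <<'E'
from h import *
np.set_printoptions(precision=4,suppress=True)
H=dict(dispenser=0,flap_edge=.078,heat_sink=.008,fixture=0,jaw_grip=.046,snap_face=.046,bay=.016,board=0,screwdriver=0.01,spool=0,jar=0)
for n in("top","scene"):
    p=read_camera(n); save(p,n+"1.png",s=1.42)
    print(n,np.array(p["world_from_camera"])[:3,3],p["fovy"])
    for t,z in H.items():
        for r in tip_of(t,p)[:3]: print(t,np.round(r["point"],1),round(r["p"],2),at(p,r["point"],z)[:2])
s=get_state();print(s["tcp_pos"],R.from_quat(np.roll(s["orientation"],-1)).as_matrix(),s["clock"],s["finger_gap"])
E
```

```text
top [0.4401 0.0557 1.1789] 44.029208591486764
dispenser [427.3 243.7] 0.68 [ 0.5208 -0.2684]
flap_edge [437.4 238.6] 0.94 [ 0.5263 -0.2688]
fixture [218.1 228.1] 0.85 [0.5572 0.2071]
fixture [126.5 231.8] 0.71 [0.5491 0.4151]
jaw_grip [216.6 207.4] 0.95 [0.5984 0.2053]
jaw_grip [125.7 211.9] 0.69 [0.5887 0.4047]
bay [129.8 210.5] 0.64 [0.5958 0.4048]
bay [214.5 206.3] 0.55 [0.6051 0.214 ]
board [300.2 144.6] 0.86 [0.7524 0.019 ]
screwdriver [311.5 265.6] 0.72 [ 0.4717 -0.0043]
spool [188.6 153.4] 0.94 [0.7317 0.2786]
jar [415.  148.4] 0.76 [ 0.743  -0.2488]
scene [ 1.0249 -0.5396  0.6173] 55.05597865108818
dispenser [124.4 305.4] 0.69 [ 0.5128 -0.2563]
dispenser [219.6 351.7] 0.58 [ 0.7323 -0.2393]
flap_edge [117.9 279.4] 0.75 [ 0.5213 -0.2569]
heat_sink [121.1 306.7] 0.92 [ 0.5166 -0.2655]
fixture [270.3 199. ] 0.93 [0.565  0.1951]
fixture [302.  164.9] 0.6 [0.5525 0.3937]
jaw_grip [287.2 185. ] 0.77 [0.6033 0.2156]
jaw_grip [269.7 198.5] 0.64 [0.5969 0.1413]
jaw_grip [315.1 150.9] 0.5 [0.5822 0.4144]
snap_face [194.1 227.9] 0.66 [ 0.5138 -0.0433]
bay [285.3 191.5] 0.92 [0.5925 0.2258]
bay [319.3 161.7] 0.7 [0.5992 0.4124]
board [309.3 267.6] 0.89 [0.7697 0.0247]
screwdriver [194.3 227.5] 0.83 [ 0.481  -0.0106]
spool [339.2 205.5] 0.57 [0.7312 0.2643]
jar [218.5 353.4] 0.69 [ 0.7327 -0.2429]
[0.2593 0.5132 0.2423] [[-0.8926  0.4509  0.0001]
 [ 0.4509  0.8926  0.    ]
 [-0.      0.0001 -1.    ]] 1.2 0.08548095930070784
```

View pics/top1.png

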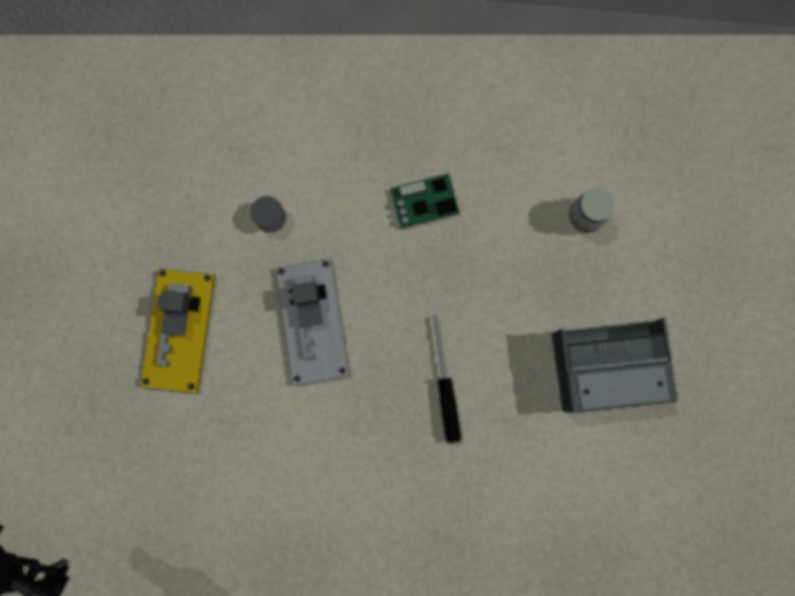

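View pics/scene1.png

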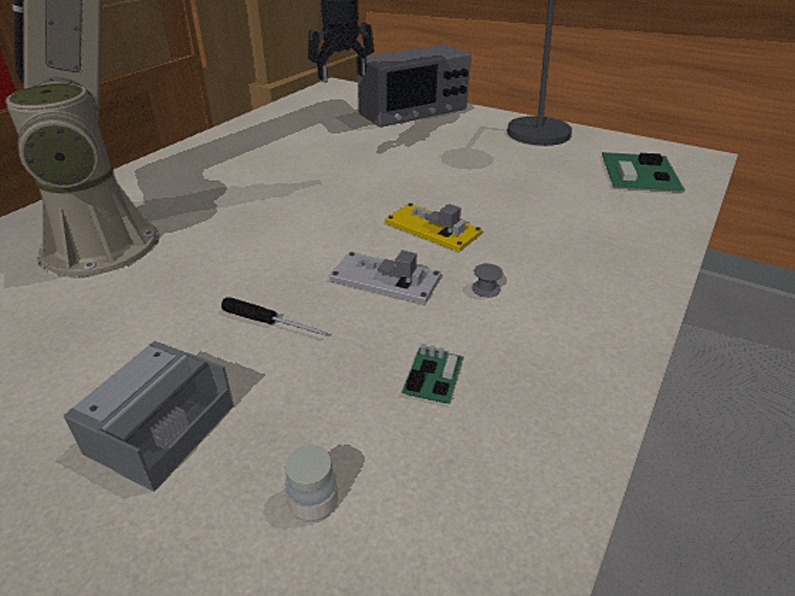

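The top view shows the grey fixture at about (310,320), the yellow look-alike at (175,330) and the dispenser at (615,365), with its magazine toward the robot. Next I'll zoom in on the fixture and the dispenser.

Run:
```python
from h import *
a=read_camera("top");b=read_camera("scene")
save(a,"t.png",(185,175,255,275),5.7);save(b,"s.png",(220,165,320,220),5.7)
save(a,"td.png",(380,215,485,300),5.0);save(b,"sd.png",(40,235,175,350),4)
i=lambda n:cv2.imread("pics/"+n)
def st(x,y,n):
    h=max(x.shape[0],y.shape[0]);f=lambda q:cv2.copyMakeBorder(q,0,h-q.shape[0],0,0,cv2.BORDER_CONSTANT)
    m=np.hstack([f(x),f(y)]);k=min(1,800/m.shape[1],600/m.shape[0]);print(n,k,x.shape,y.shape);cv2.imwrite("pics/"+n,cv2.resize(m,None,fx=k,fy=k))
cv2.imwrite("pics/fx1.png",i("t.png"))
save(b,"s.png",(215,160,325,220),7)
st(i("td.png"),i("sd.png"),"disp1.png")
```

```text
disp1.png 0.7511737089201878 (425, 525, 3) (460, 540, 3)
```

View pics/fx1.png

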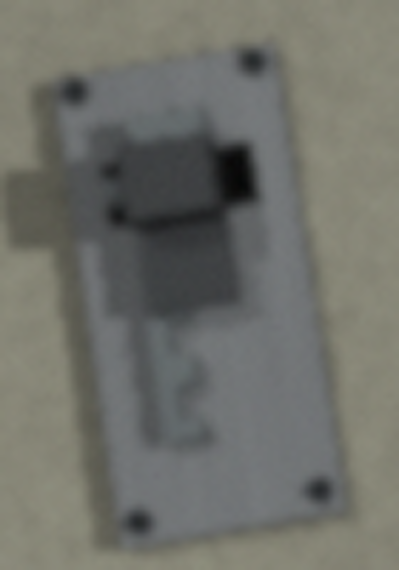

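View pics/disp1.png

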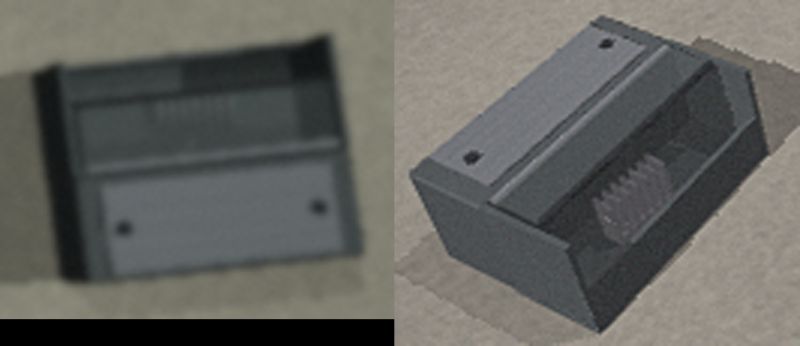

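View pics/s.png

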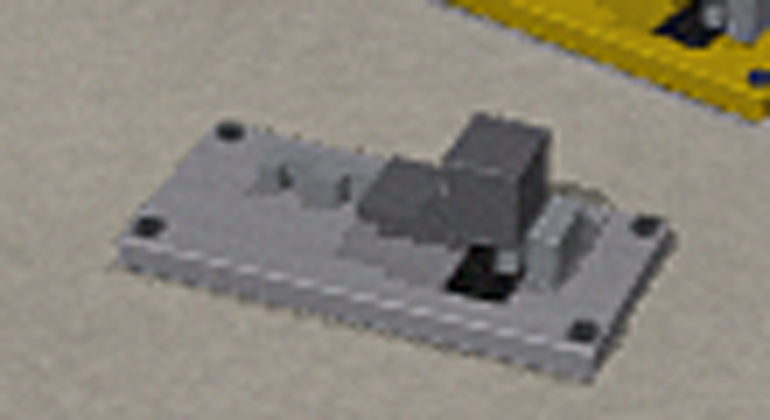

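The fixture crop shows four plate holes, the tall sliding-jaw block at (170,180) and the button on its left side at (110,170–215). The heat sink's fins show through the flap at (190,108) in the dispenser crop. I'll compute the poses from these.

Run:
```python
from h import *
np.set_printoptions(precision=4,suppress=True)
a=read_camera("top");b=read_camera("scene")
A=lambda x,y:(185+x/5.7,175+y/5.7); B=lambda x,y:(215+x/7,160+y/7)
ht=np.array([at(a,A(*q),.014) for q in[(75,91),(253,62),(319,489),(139,522)]])
hs=np.array([at(b,B(*q),.014) for q in[(647,226),(583,331),(149,226),(230,131)]])
hs=hs[[0,1,2,3]]
for h in(ht,hs):
    print(h[:,:2]); c=h.mean(0); d=h[0]+h[1]-h[2]-h[3]; yaw=np.arctan2(d[1],d[0]); print(c,yaw,np.linalg.norm(d)/2)
    Q=R.from_euler('z',yaw)
    if h is ht: X=np.array([at(a,A(*q),.062) for q in[(122,140),(212,136),(222,211),(130,222)]])
    else: X=np.array([at(b,B(*q),.062) for q in[(483,113),(551,127),(520,175),(443,163)]])
    print("block",X.mean(0), Q.inv().apply(X-c)[:,:2])
    G=[[44,0,16]]; print("bay",(c+Q.apply([.044,0,0]))[:2])
C=lambda x,y:(380+x/3.756,215+y/3.756); D=lambda x,y:(40+(x-394.4)/3.005,235+y/3.005)
for p,F,S,hk in((a,C,[(124,229),(319,206)],[(150,113),(237,104)]),(b,D,[(606,43),(471,157)],[(598,203),(660,160)])):
    S=np.array([at(p,F(*q),.080) for q in S]); d=S[0]-S[1]
    print("screws",S[:,:2],S.mean(0)[:2],"yaw",np.arctan2(d[1],d[0])-np.pi/2,np.linalg.norm(d))
    K=np.array([at(p,F(*q),.042) for q in hk]);print("fins",K[:,:2],K.mean(0)[:2])
# rim corners side walls
print([at(a,C(*q),.078)[:2] for q in[(62,67),(332,38),(360,252),(85,280)]])
for q in tip_of("heat_sink",b): print("hs",at(b,q["point"],.008)[:2],q["p"])
for q in look_for("heat_sink",a)[:2]: print("hs top",at(a,q["point"],.035)[:2],q)
for t,z in(("jaw_grip",.046),("snap_face",.046),("flap_edge",.078)):
  for q in tip_of(t,b)[:2]+tip_of(t,a)[:2]: print(t,q)
```

```text
[[0.6406 0.2521]
 [0.6523 0.1813]
 [0.4825 0.1531]
 [0.4699 0.2233]]
[0.5613 0.2024 0.014 ] 0.16571609656860173 0.17264094674009606
block [0.599  0.2065 0.062 ] [[ 0.0552  0.0143]
 [ 0.051  -0.0198]
 [ 0.0218 -0.0192]
 [ 0.0235  0.0159]]
bay [0.6047 0.2097]
[[0.6425 0.256 ]
 [0.654  0.1851]
 [0.4829 0.1569]
 [0.4712 0.2278]]
[0.5626 0.2064 0.014 ] 0.1629430571510018 0.17348067431243266
block [0.6031 0.2108 0.062 ] [[ 0.0276  0.0152]
 [ 0.054   0.0157]
 [ 0.0547 -0.0183]
 [ 0.0264 -0.0216]]
bay [0.6061 0.2136]
screws [[ 0.4477 -0.2136]
 [ 0.4602 -0.3233]] [ 0.454  -0.2684] yaw 0.11359422483592363 0.1104513368368016
fins [[ 0.5149 -0.2405]
 [ 0.5201 -0.2916]] [ 0.5175 -0.2661]
screws [[ 0.4477 -0.2106]
 [ 0.4589 -0.3202]] [ 0.4533 -0.2654] yaw 0.10202735619194403 0.11011334618935104
fins [[ 0.5168 -0.2872]
 [ 0.5223 -0.2431]] [ 0.5196 -0.2651]
[array([ 0.5387, -0.1823]), array([ 0.5549, -0.3363]), array([ 0.4347, -0.3456]), array([ 0.4196, -0.1913])]
hs [ 0.5156 -0.2642] 0.69
jaw_grip {'point': [286.0, 182.6], 'p': 0.92}
jaw_grip {'point': [314.3, 152.2], 'p': 0.57}
jaw_grip {'point': [218.1, 207.6], 'p': 0.56}
snap_face {'point': [126.9, 306.2], 'p': 0.63}
snap_face {'point': [425.8, 241.3], 'p': 0.73}
flap_edge {'point': [115.6, 280.5], 'p': 0.6}
flap_edge {'point': [438.2, 237.1], 'p': 0.86}
```

```bash
cat >> h.py <<'E'
def go(x,y,z,yaw):
    "slide mm / angular deg for TCP at x,y,z pointing down with tool y at yaw(rad)+90deg, mod 180"
    t,q=pose(); best=None
    for k in(0,np.pi):
        w=yaw+k; T=R.from_matrix(np.array([[-np.cos(w),-np.sin(w),0],[-np.sin(w),np.cos(w),0],[0,0,-1]]).T.T)
        v=(q.inv()*T).as_rotvec(degrees=True)
        if best is None or np.linalg.norm(v)<np.linalg.norm(best): best=v
    print("slide",np.round(q.inv().apply(np.array([x,y,z])-t)*1000,1),"ang",np.round(best,2))
def st():
    s=get_state(); print({k:np.round(s[k],3).tolist() for k in("clock","tcp_pos","wrist_force","finger_gap","grip_force")})
E
python3 -c "
from h import *
st();go(.601,.2095,.15,.164)"
```

```text
{'clock': 1.8, 'tcp_pos': [0.259, 0.513, 0.242], 'wrist_force': [0.463, 0.073, -0.221], 'finger_gap': 0.085, 'grip_force': 0.0}
slide [-442.  -117.1   92.3] ang [ 1.00e-02  0.00e+00 -3.62e+01]
```

Emit:
jog_arm(
  moves=[
    {"fingers": 0, "slide": [-442, -117, 92], "angular": [0, 0, -36.2]},
    {"slide": [-442, -117, 92], "angular": [0, 0, -36.2]},
    {"slide": [-442, -117, 92], "angular": [0, 0, -36.2]},
    {"slide": [-442, -117, 92], "angular": [0, 0, -36.2]},
    {"slide": [-442, -117, 92], "angular": [0, 0, -36.2]},
    {"slide": [-442, -117, 92], "angular": [0, 0, -36.2]},
    {"slide": [-442, -117, 92], "angular": [0, 0, -36.2]},
    {"slide": [-442, -117, 92], "angular": [0, 0, -36.2]},
    {"slide": [-442, -117, 92], "angular": [0, 0, -36.2]},
    {"slide": [-442, -117, 92], "angular": [0, 0, -36.2]},
  ],
  squeeze=20,
)

```text
schema error: expected keys fingers, slide, angular
```

```bash
python3 -c "
from h import *
st();go(.601,.2095,.10,.164);print(pose()[1].as_matrix().round(3))"
```

```text
{'clock': 1.8, 'tcp_pos': [0.259, 0.513, 0.242], 'wrist_force': [0.463, 0.073, -0.221], 'finger_gap': 0.085, 'grip_force': 0.0}
slide [-442.  -117.1  142.3] ang [ 1.00e-02  0.00e+00 -3.62e+01]
[[-0.893  0.451  0.   ]
 [ 0.451  0.893  0.   ]
 [-0.     0.    -1.   ]]
```

Emit:
jog_arm(
  moves=[
    {"fingers": 0, "slide": [-442, -117, 92], "angular": [0, 0, -36.2]},
    {"fingers": 0, "slide": [-442, -117, 92], "angular": [0, 0, -36.2]},
    {"fingers": 0, "slide": [-442, -117, 92], "angular": [0, 0, -36.2]},
    {"fingers": 0, "slide": [-442, -117, 92], "angular": [0, 0, -36.2]},
    {"fingers": 0, "slide": [-442, -117, 92], "angular": [0, 0, -36.2]},
    {"fingers": 0, "slide": [-442, -117, 92], "angular": [0, 0, -36.2]},
    {"fingers": 0, "slide": [-442, -117, 92], "angular": [0, 0, -36.2]},
    {"fingers": 0, "slide": [-442, -117, 92], "angular": [0, 0, -36.2]},
    {"fingers": 0, "slide": [-442, -117, 92], "angular": [0, 0, -36.2]},
    {"fingers": 0, "slide": [-442, -117, 92], "angular": [0, 0, -36.2]},
  ],
  squeeze=20,
)

```text
clock: 2.63
tcp_pos: [0.5546, 0.2505, 0.163]
orientation: [0.0, -0.082, 0.997, 0.0]
wrist_force: [0.7, 0.7, -0.0]
finger_gap: 0.0853
grip_force: 0.0
```

```bash
python3 -c "
from h import *
st();go(.601,.2095,.10,.164)"
```

```text
{'clock': 2.633, 'tcp_pos': [0.555, 0.251, 0.163], 'wrist_force': [0.745, 0.668, -0.037], 'finger_gap': 0.085, 'grip_force': 0.0}
slide [-39.  -48.1  63. ] ang [ 0.01  0.03 -0.01]
```

Emit:
jog_arm(
  moves=[
    {"fingers": 0, "slide": [-35, -35, 45], "angular": [0, 0, 0]},
    {"fingers": 0, "slide": [-35, -35, 45], "angular": [0, 0, 0]},
    {"fingers": 0, "slide": [-35, -35, 45], "angular": [0, 0, 0]},
    {"fingers": 0, "slide": [-35, -35, 45], "angular": [0, 0, 0]},
  ],
)

```text
clock: 2.97
tcp_pos: [0.5932, 0.2221, 0.1165]
orientation: [-0.002, -0.081, 0.997, -0.0]
wrist_force: [0.1, 0.0, 0.6]
finger_gap: 0.0854
grip_force: 0.0
```

Run:
```python
from h import *
p=read_camera("scene");save(p,"ap1.png",(225,90,345,210),5)
a=read_camera("top");save(a,"apt.png",(180,150,260,240),6)
st();go(.601,.2095,.10,.164);go(.601,.2095,.036,.164)
```

```text
{'clock': 3.067, 'tcp_pos': [0.593, 0.224, 0.119], 'wrist_force': [0.058, 0.72, 0.636], 'finger_gap': 0.085, 'grip_force': 0.0}
slide [ -5.4 -15.4  18.8] ang [0.02 0.   0.03]
slide [ -5.4 -15.5  82.8] ang [0.02 0.   0.03]
```

View pics/ap1.png

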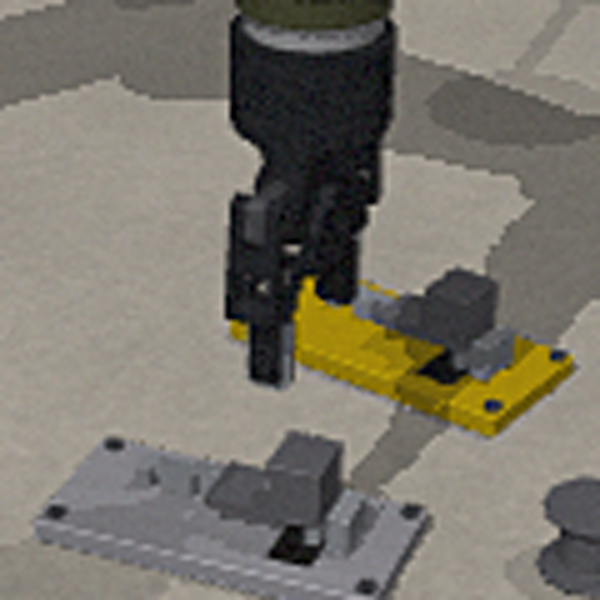

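The gripper hangs above the fixture, to the left of the jaw block at (300,480). I'll shift it sideways, then go down.

Emit:
jog_arm(
  moves=[
    {"fingers": 0, "slide": [-5.4, -15.5, 0], "angular": [0, 0, 0]},
    {"fingers": 0, "slide": [-5.4, -15.5, 20], "angular": [0, 0, 0]},
    {"fingers": 0, "slide": [-5.4, -15.5, 45], "angular": [0, 0, 0]},
    {"fingers": 0, "slide": [-5.4, -15.5, 65], "angular": [0, 0, 0]},
    {"fingers": 0, "slide": [-5.4, -15.5, 82], "angular": [0, 0, 0]},
    {"fingers": 0, "slide": [-5.4, -15.5, 82], "angular": [0, 0, 0]},
    {"fingers": 0, "slide": [-5.4, -15.5, 82], "angular": [0, 0, 0]},
    {"fingers": 0, "slide": [-5.4, -15.5, 82], "angular": [0, 0, 0]},
  ],
)

```text
clock: 3.73
tcp_pos: [0.6021, 0.21, 0.0383]
orientation: [0.001, -0.083, 0.997, 0.0]
wrist_force: [-0.0, -1.0, -0.6]
finger_gap: 0.0856
grip_force: 0.0
```

Run:
```python
from h import *
p=read_camera("scene");save(p,"ap2.png",(225,110,345,210),6)
st();go(.601,.2095,.036,.164)
```

```text
{'clock': 3.783, 'tcp_pos': [0.603, 0.21, 0.039], 'wrist_force': [-0.178, -0.108, -0.656], 'finger_gap': 0.085, 'grip_force': 0.0}
slide [ 1.6 -0.2  2.5] ang [0.02 0.2  0.07]
```

View pics/ap2.png

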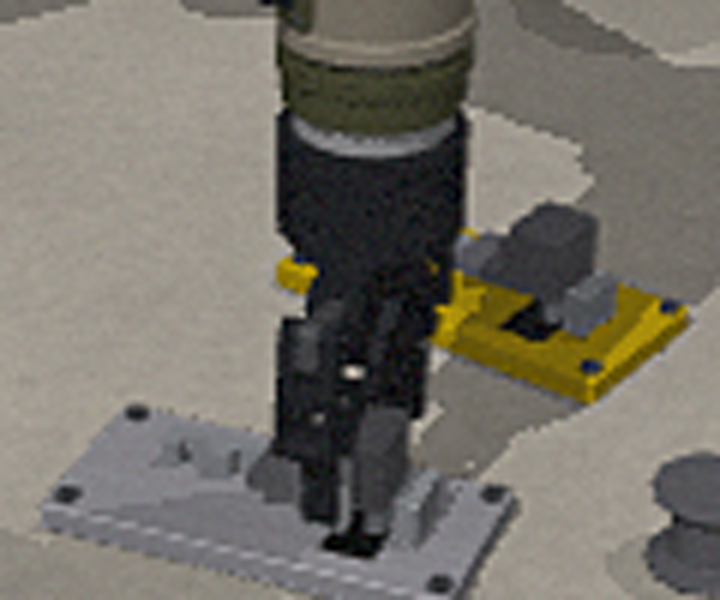

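The fingers straddle the block. I'll squeeze now.

Emit:
jog_arm(
  moves=[
    {"fingers": 0.5, "slide": [1, 0, 1], "angular": [0, 0, 0]},
    {"fingers": 0.7, "slide": [1, 0, 1], "angular": [0, 0, 0]},
    {"fingers": 1, "slide": [1, 0, 1], "angular": [0, 0, 0]},
    {"fingers": 1, "slide": [1, 0, 1], "angular": [0, 0, 0]},
    {"fingers": 1, "slide": [1, 0, 1], "angular": [0, 0, 0]},
    {"fingers": 1, "slide": [1, 0, 1], "angular": [0, 0, 0]},
    {"fingers": 1, "slide": [1, 0, 1], "angular": [0, 0, 0]},
    {"fingers": 1, "slide": [1, 0, 1], "angular": [0, 0, 0]},
  ],
  squeeze=25,
)

```text
clock: 4.45
tcp_pos: [0.6009, 0.2109, 0.0365]
orientation: [0.001, -0.083, 0.997, 0.002]
wrist_force: [-2.2, 7.9, 4.7]
finger_gap: 0.0357
grip_force: 29.8
```

Emit:
jog_arm(
  moves=[
    {"fingers": 1, "slide": [5, 0, 0], "angular": [0, 0, 0]},
    {"fingers": 1, "slide": [10, 0, 0], "angular": [0, 0, 0]},
    {"fingers": 1, "slide": [15, 0, 0], "angular": [0, 0, 0]},
    {"fingers": 1, "slide": [20, 0, 0], "angular": [0, 0, 0]},
    {"fingers": 1, "slide": [25, 0, 0], "angular": [0, 0, 0]},
    {"fingers": 1, "slide": [25, 0, 0], "angular": [0, 0, 0]},
    {"fingers": 1, "slide": [25, 0, 0], "angular": [0, 0, 0]},
    {"fingers": 1, "slide": [25, 0, 0], "angular": [0, 0, 0]},
    {"fingers": 1, "slide": [25, 0, 0], "angular": [0, 0, 0]},
  ],
)

```text
clock: 5.2
tcp_pos: [0.5761, 0.2068, 0.0365]
orientation: [0.001, -0.083, 0.997, 0.002]
wrist_force: [-1.8, 7.4, 6.3]
finger_gap: 0.0356
grip_force: 29.8
```

Run:
```python
from h import *
st();o=np.array([.6009,.2109,.0365]);t,_=pose();print((t-o)*1e3, R.from_euler('z',-.164).apply(t-o)*1e3)
```

```text
{'clock': 5.2, 'tcp_pos': [0.576, 0.207, 0.037], 'wrist_force': [-1.845, 7.352, 6.316], 'finger_gap': 0.036, 'grip_force': 29.816}
[-24.79939836  -4.14196008   0.028377  ] [-25.14288342  -0.03748936   0.028377  ]
```

Emit:
jog_arm(
  moves=[
    {"fingers": 0.3, "slide": [0, 0, 0], "angular": [0, 0, 0]},
    {"fingers": 0, "slide": [0, 0, 0], "angular": [0, 0, 0]},
    {"fingers": 0, "slide": [0, 0, 0], "angular": [0, 0, 0]},
    {"fingers": 0, "slide": [0, 0, 0], "angular": [0, 0, 0]},
    {"fingers": 0, "slide": [0, 0, 0], "angular": [0, 0, 0]},
    {"fingers": 0, "slide": [0, 0, -30], "angular": [0, 0, 0]},
    {"fingers": 0, "slide": [0, 0, -70], "angular": [0, 0, 0]},
    {"fingers": 0, "slide": [0, 0, -110], "angular": [0, 0, 0]},
    {"fingers": 0, "slide": [0, 0, -130], "angular": [0, 0, 0]},
    {"fingers": 0, "slide": [0, 0, -130], "angular": [0, 0, 0]},
  ],
)

```text
clock: 6.03
tcp_pos: [0.5792, 0.205, 0.1716]
orientation: [0.005, -0.082, 0.997, 0.001]
wrist_force: [-0.5, 0.6, 0.8]
finger_gap: 0.0856
grip_force: 0.0
```

Run:
```python
from h import *
p=read_camera("scene");save(p,"rel.png",(215,150,325,220),7)
st();go(.5165,-.265,.165,.11)
```

```text
{'clock': 6.083, 'tcp_pos': [0.578, 0.205, 0.169], 'wrist_force': [0.276, 0.074, -0.511], 'finger_gap': 0.085, 'grip_force': 0.0}
slide [ 137.1 -453.5    2.6] ang [0.01 0.38 3.07]
```

View pics/rel.png

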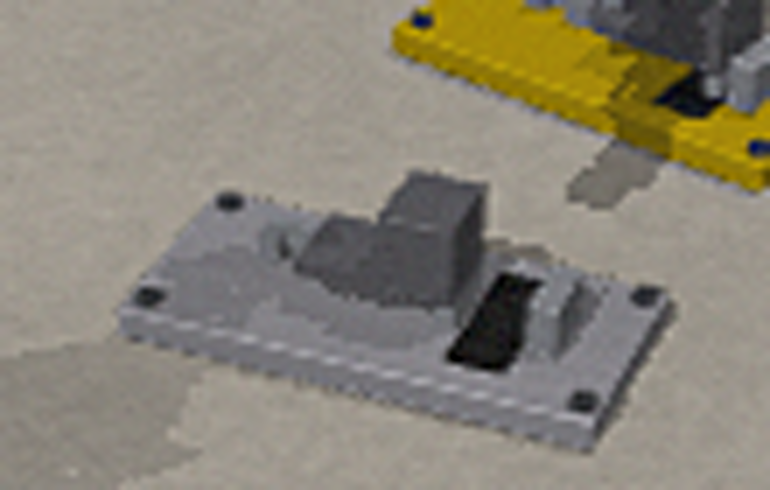

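The jaw has moved and the whole black pad shows, centred at about (500,320). I'll move toward the dispenser, then check the jaw from above.

Emit:
jog_arm(
  moves=[
    {"fingers": 0, "slide": [137, -453.5, 0], "angular": [0, 0, 3]},
    {"fingers": 0, "slide": [137, -453.5, 0], "angular": [0, 0, 3]},
    {"fingers": 0, "slide": [137, -453.5, 0], "angular": [0, 0, 3]},
    {"fingers": 0, "slide": [137, -453.5, 0], "angular": [0, 0, 3]},
    {"fingers": 0, "slide": [137, -453.5, 0], "angular": [0, 0, 3]},
    {"fingers": 0, "slide": [137, -453.5, 0], "angular": [0, 0, 3]},
    {"fingers": 0, "slide": [137, -453.5, 0], "angular": [0, 0, 3]},
    {"fingers": 0, "slide": [137, -453.5, 0], "angular": [0, 0, 3]},
  ],
)

```text
clock: 6.75
tcp_pos: [0.531, -0.1276, 0.1634]
orientation: [-0.001, -0.056, 0.998, 0.001]
wrist_force: [0.4, -0.6, -0.8]
finger_gap: 0.0855
grip_force: 0.0
```

Run:
```python
from h import *
np.set_printoptions(precision=4,suppress=True)
a=read_camera("top");b=read_camera("scene")
B=lambda x,y:(215+x/7,150+y/7)
c=np.array([.562,.204,0]);Q=R.from_euler('z',-.164)
X=np.array([at(b,B(*q),.062) for q in[(411,172),(487,185),(457,230),(381,222)]]);print("block",X.mean(0),Q.apply(X.mean(0)-c))
X=np.array([at(b,B(*q),.016) for q in[(500,273),(543,280),(510,371),(447,360)]]);print("bay",X.mean(0),Q.apply(X-c))
g=a["color"].astype(int);
# pad: dark pixels
m=(g.sum(2)<90); ys,xs=np.nonzero(m[195:235,195:240]); X=np.array([at(a,(x+195,y+195),.016) for x,y in zip(xs,ys)]);print(len(X),X.mean(0) if len(X) else '',[Q.apply(X-c).min(0),Q.apply(X-c).max(0)] if len(X) else '')
save(a,"rel2.png",(185,175,255,275),5.7)
for p in(a,b):
  for q in tip_of("bay",p)[:2]: print("bay",at(p,q["point"],.016),q["p"])
  for q in tip_of("snap_face",p)[:2]: print("snap",at(p,q["point"],.046),q["p"])
st();go(.5165,-.265,.165,.11)
```

```text
block [0.5788 0.2054 0.062 ] [ 0.0168 -0.0014  0.062 ]
bay [0.6049 0.2107 0.016 ] [[ 0.0322  0.0287  0.016 ]
 [ 0.0489  0.0305  0.016 ]
 [ 0.058  -0.0292  0.016 ]
 [ 0.0344 -0.0316  0.016 ]]
165 [0.6054 0.2096 0.016 ] [array([ 0.0338, -0.0277,  0.016 ]), array([0.0522, 0.0259, 0.016 ])]
bay [0.5949 0.4075 0.016 ] 0.74
bay [0.5998 0.2135 0.016 ] 0.6
bay [0.5963 0.2167 0.016 ] 0.8
{'clock': 7.05, 'tcp_pos': [0.532, -0.125, 0.164], 'wrist_force': [0.061, 0.163, 0.09], 'finger_gap': 0.085, 'grip_force': 0.0}
slide [  31.1 -137.3   -1.1] ang [ 0.08 -0.11  0.11]
```

View pics/rel2.png

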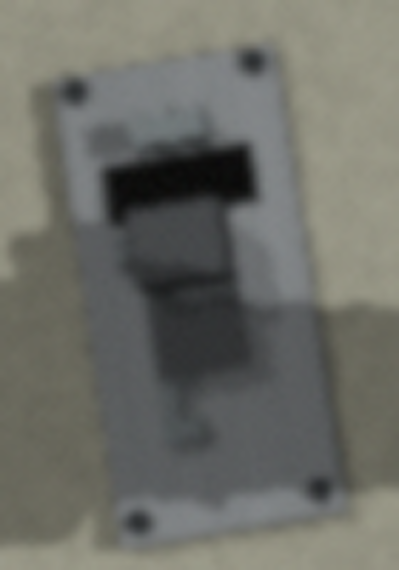

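Emit:
jog_arm(
  moves=[
    {"fingers": 0, "slide": [31, -137, 0], "angular": [0, 0, 0]},
    {"fingers": 0, "slide": [31, -137, 0], "angular": [0, 0, 0]},
    {"fingers": 0, "slide": [31, -137, 0], "angular": [0, 0, 0]},
    {"fingers": 0, "slide": [31, -137, 0], "angular": [0, 0, 0]},
    {"fingers": 0, "slide": [31, -137, 0], "angular": [0, 0, 0]},
    {"fingers": 0, "slide": [31, -137, 0], "angular": [0, 0, 0]},
    {"fingers": 0, "slide": [31, -137, 0], "angular": [0, 0, 0]},
  ],
)

```text
clock: 7.63
tcp_pos: [0.5173, -0.2634, 0.1647]
orientation: [-0.0, -0.057, 0.998, 0.001]
wrist_force: [-0.7, -0.6, -0.3]
finger_gap: 0.0852
grip_force: 0.0
```

Run:
```python
from h import *
a=read_camera("top");b=read_camera("scene")
save(a,"b.png",(195,195,235,250),10);save(b,"g.png",(40,180,180,350),3.5)
x=cv2.imread("pics/b.png");y=cv2.imread("pics/g.png")
h=600;m=np.zeros((600,800,3),np.uint8);x=x[:550,:310];m[:550,:310]=x;m[:595,310:800]=y[:595,:490];cv2.imwrite("pics/both.png",m)
for Z in(0,.003,.007): print(Z,[proj(a,np.array([.562,.204,.046])+R.from_euler('z',.164).apply([xx,.018+Z,0]))-195 for xx in(.008,.015,.022)])
st();go(.5165,-.265,.165,.11);go(.5165,-.265,.027,.11)
```

```text
0 [array([13.24047232, 26.61392564]), array([12.78107632, 23.48501532]), array([12.32247795, 20.36153759])]
0.003 [array([11.88499295, 26.83839639]), array([11.42674106, 23.70906131]), array([10.96928488, 20.58515997])]
0.007 [array([10.07737723, 27.13774203]), array([ 9.62065137, 24.00784048]), array([ 9.16471863, 20.88337416])]
{'clock': 7.733, 'tcp_pos': [0.517, -0.263, 0.165], 'wrist_force': [-0.096, 0.803, -0.202], 'finger_gap': 0.085, 'grip_force': 0.0}
slide [ 1.1 -1.5  0. ] ang [ 0.05 -0.02  0.25]
slide [  1.1  -1.6 138. ] ang [ 0.05 -0.02  0.25]
```

View pics/both.png

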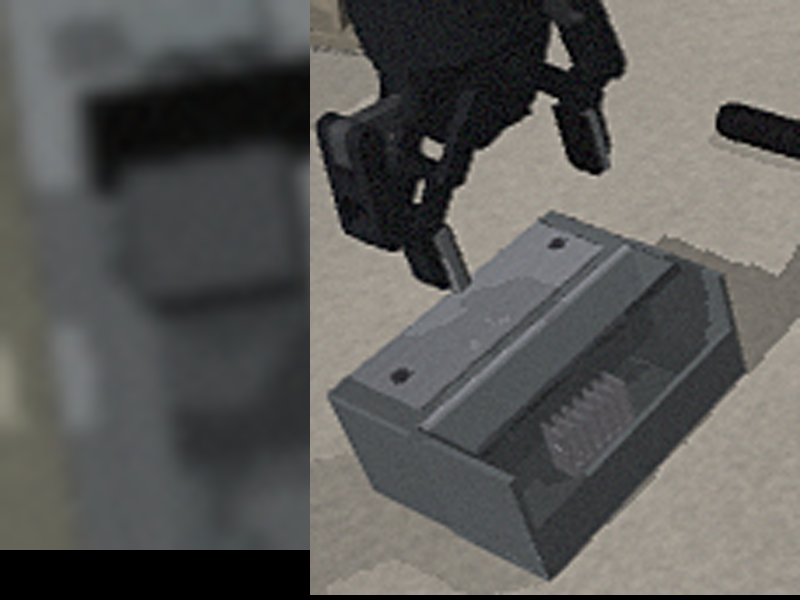

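The left half shows the jaw block with the button bulging out on its left at (115,245). In the right half the gripper is over the dispenser, with the heat sink at (585,420). I'll go down through the flap.

Emit:
jog_arm(
  moves=[
    {"fingers": 0, "slide": [1, -1.5, 30], "angular": [0, 0, 0]},
    {"fingers": 0, "slide": [1, -1.5, 60], "angular": [0, 0, 0]},
    {"fingers": 0, "slide": [1, -1.5, 80], "angular": [0, 0, 0]},
    {"fingers": 0, "slide": [1, -1.5, 95], "angular": [0, 0, 0]},
    {"fingers": 0, "slide": [1, -1.5, 110], "angular": [0, 0, 0]},
    {"fingers": 0, "slide": [1, -1.5, 123], "angular": [0, 0, 0]},
    {"fingers": 0, "slide": [1, -1.5, 134], "angular": [0, 0, 0]},
    {"fingers": 0, "slide": [1, -1.5, 138], "angular": [0, 0, 0]},
    {"fingers": 0, "slide": [1, -1.5, 138], "angular": [0, 0, 0]},
    {"fingers": 0, "slide": [1, -1.5, 138], "angular": [0, 0, 0]},
  ],
)

```text
clock: 8.57
tcp_pos: [0.5177, -0.2661, 0.0303]
orientation: [0.001, -0.057, 0.998, -0.001]
wrist_force: [-3.7, 7.8, 18.7]
finger_gap: 0.0856
grip_force: 12.1
```

Run:
```python
from h import *
b=read_camera("scene");save(b,"in.png",(40,180,180,350),3.5)
st();go(.5165,-.265,.027,.11)
```

```text
{'clock': 8.617, 'tcp_pos': [0.518, -0.266, 0.03], 'wrist_force': [-3.447, 7.085, 18.879], 'finger_gap': 0.085, 'grip_force': 12.151}
slide [1.1 1.2 3.3] ang [-0.13  0.15  0.18]
```

View pics/in.png

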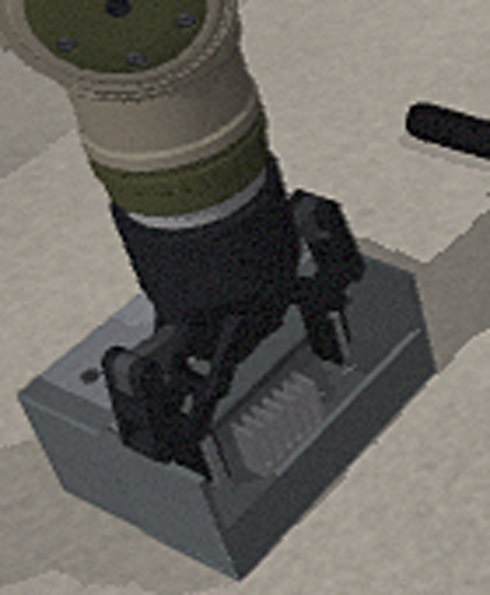

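The fingers are in the chamber either side of the heat sink, and the flap is pushed down. About 19 N upward says the near finger's linkage bears on the wall at (165,440). I'll lift a little, narrow the fingers, then go on.

Emit:
jog_arm(
  moves=[
    {"fingers": 0, "slide": [1, 1, -8], "angular": [0, 0, 0]},
    {"fingers": 0.2, "slide": [1, 1, -8], "angular": [0, 0, 0]},
    {"fingers": 0.25, "slide": [1, 1, -8], "angular": [0, 0, 0]},
    {"fingers": 0.25, "slide": [1, 1, -8], "angular": [0, 0, 0]},
  ],
)

```text
clock: 8.95
tcp_pos: [0.5155, -0.2657, 0.0351]
orientation: [0.0, -0.056, 0.998, 0.0]
wrist_force: [1.0, 0.9, 1.0]
finger_gap: 0.0639
grip_force: 1.0
```

Run:
```python
from h import *
st();go(.5165,-.265,.027,.11)
```

```text
{'clock': 8.95, 'tcp_pos': [0.516, -0.266, 0.035], 'wrist_force': [1.024, 0.882, 0.968], 'finger_gap': 0.064, 'grip_force': 1.015}
slide [-1.1  0.6  8.1] ang [0.01 0.02 0.14]
```

Emit:
jog_arm(
  moves=[
    {"fingers": 0.25, "slide": [-1, 0.5, 4], "angular": [0, 0, 0]},
    {"fingers": 0.25, "slide": [-1, 0.5, 7], "angular": [0, 0, 0]},
    {"fingers": 0.25, "slide": [-1, 0.5, 7], "angular": [0, 0, 0]},
    {"fingers": 0.25, "slide": [-1, 0.5, 7], "angular": [0, 0, 0]},
  ],
)

```text
clock: 9.28
tcp_pos: [0.516, -0.2656, 0.0273]
orientation: [-0.0, -0.056, 0.998, 0.0]
wrist_force: [2.1, 0.5, -1.8]
finger_gap: 0.0639
grip_force: 1.7
```

Clear of the wall now, so I'll close on the heat sink.

Emit:
jog_arm(
  moves=[
    {"fingers": 0.4, "slide": [0, 0, 0], "angular": [0, 0, 0]},
    {"fingers": 0.55, "slide": [0, 0, 0], "angular": [0, 0, 0]},
    {"fingers": 0.8, "slide": [0, 0, 0], "angular": [0, 0, 0]},
    {"fingers": 1, "slide": [0, 0, 0], "angular": [0, 0, 0]},
    {"fingers": 1, "slide": [0, 0, 0], "angular": [0, 0, 0]},
    {"fingers": 1, "slide": [0, 0, 0], "angular": [0, 0, 0]},
    {"fingers": 1, "slide": [0, 0, 0], "angular": [0, 0, 0]},
  ],
  squeeze=30,
)

```text
clock: 9.87
tcp_pos: [0.5161, -0.2655, 0.0281]
orientation: [-0.0, -0.056, 0.998, 0.0]
wrist_force: [2.3, 2.6, 0.5]
finger_gap: 0.0436
grip_force: 31.0
```

Emit:
jog_arm(
  moves=[
    {"fingers": 1, "slide": [0, 0, -10], "angular": [0, 0, 0]},
    {"fingers": 1, "slide": [0, 0, -30], "angular": [0, 0, 0]},
    {"fingers": 1, "slide": [0, 0, -50], "angular": [0, 0, 0]},
    {"fingers": 1, "slide": [0, 0, -70], "angular": [0, 0, 0]},
    {"fingers": 1, "slide": [0, 0, -90], "angular": [0, 0, 0]},
    {"fingers": 1, "slide": [0, 0, -110], "angular": [0, 0, 0]},
    {"fingers": 1, "slide": [0, 0, -130], "angular": [0, 0, 0]},
    {"fingers": 1, "slide": [0, 0, -140], "angular": [0, 0, 0]},
    {"fingers": 1, "slide": [0, 0, -140], "angular": [0, 0, 0]},
    {"fingers": 1, "slide": [0, 0, -140], "angular": [0, 0, 0]},
  ],
)

```text
clock: 10.7
tcp_pos: [0.5161, -0.266, 0.1685]
orientation: [0.0, -0.056, 0.998, -0.001]
wrist_force: [0.5, 0.2, -0.3]
finger_gap: 0.0442
grip_force: 31.3
```

Run:
```python
from h import *
b=read_camera("scene");save(b,"up.png",(40,150,180,350),3)
st();go(.6054,.2113,.17,.164)
```

```text
{'clock': 10.75, 'tcp_pos': [0.516, -0.266, 0.167], 'wrist_force': [0.656, 0.622, -0.456], 'finger_gap': 0.044, 'grip_force': 31.327}
slide [-142.3  463.9   -2.5] ang [ 0.03 -0.06 -3.01]
```

View pics/up.png

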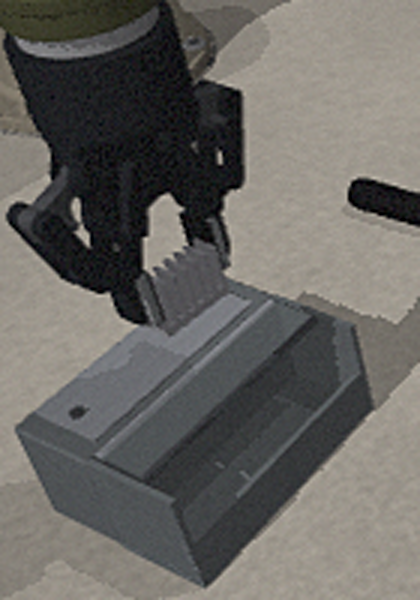

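The heat sink is held fins up at (185,285) and the flap is shut. That view put me over the ten-picture limit (12 viewed), so I'll view no more and rely on numeric measurements. Moving to the fixture.

Emit:
jog_arm(
  moves=[
    {"fingers": 1, "slide": [-142, 464, -3], "angular": [0, 0, -3]},
    {"fingers": 1, "slide": [-142, 464, -3], "angular": [0, 0, -3]},
    {"fingers": 1, "slide": [-142, 464, -3], "angular": [0, 0, -3]},
    {"fingers": 1, "slide": [-142, 464, -3], "angular": [0, 0, -3]},
    {"fingers": 1, "slide": [-142, 464, -3], "angular": [0, 0, -3]},
    {"fingers": 1, "slide": [-142, 464, -3], "angular": [0, 0, -3]},
    {"fingers": 1, "slide": [-142, 464, -3], "angular": [0, 0, -3]},
    {"fingers": 1, "slide": [-142, 464, -3], "angular": [0, 0, -3]},
    {"fingers": 1, "slide": [-142, 464, -3], "angular": [0, 0, -3]},
    {"fingers": 1, "slide": [-142, 464, -3], "angular": [0, 0, -3]},
  ],
)

```text
clock: 11.58
tcp_pos: [0.5919, 0.1457, 0.1688]
orientation: [-0.002, -0.082, 0.997, -0.0]
wrist_force: [0.5, 0.2, -0.1]
finger_gap: 0.0439
grip_force: 31.3
```

Emit:
jog_arm(
  moves=[
    {"fingers": 1, "slide": [0, 0, 0], "angular": [0, 0, 0]},
    {"fingers": 1, "slide": [0, 0, 0], "angular": [0, 0, 0]},
    {"fingers": 1, "slide": [0, 0, 0], "angular": [0, 0, 0]},
  ],
)

```text
clock: 11.83
tcp_pos: [0.5919, 0.1438, 0.169]
orientation: [-0.002, -0.082, 0.997, -0.0]
wrist_force: [-0.1, -0.1, 0.4]
finger_gap: 0.0438
grip_force: 31.3
```

Run:
```python
from h import *
np.set_printoptions(precision=4,suppress=True)
st();t,q=pose()
b=read_camera("scene");z=t[2]-.0275+.008
for r in tip_of("heat_sink",b)[:2]: 
    X=at(b,r["point"],z); print(r["p"],X,"rel tool mm",q.inv().apply(X-t)*1e3)
for r in look_for("heat_sink",b)[:2]: 
    X=at(b,r["point"],z+.017); print(r["p"],X,"rel tool mm",q.inv().apply(X-t)*1e3)
go(.605,.2108,.10,.164)
```

```text
{'clock': 11.833, 'tcp_pos': [0.592, 0.144, 0.169], 'wrist_force': [-0.05, -0.054, 0.434], 'finger_gap': 0.044, 'grip_force': 31.328}
0.73 [0.5928 0.1541 0.1495] rel tool mm [-2.57    9.9737 19.488 ]
0.48 [ 0.6056 -0.1314  0.1495] rel tool mm [  31.66   -273.7354   19.7093]
0.66 [0.5917 0.1568 0.1665] rel tool mm [-1.8609 12.7851  2.489 ]
slide [-23.4  65.5  70.1] ang [-0.01 -0.07 -0.12]
```

Emit:
jog_arm(
  moves=[
    {"fingers": 1, "slide": [-23.5, 65.5, 0], "angular": [0, 0, 0]},
    {"fingers": 1, "slide": [-23.5, 65.5, 0], "angular": [0, 0, 0]},
    {"fingers": 1, "slide": [-23.5, 65.5, 30], "angular": [0, 0, 0]},
    {"fingers": 1, "slide": [-23.5, 65.5, 60], "angular": [0, 0, 0]},
    {"fingers": 1, "slide": [-23.5, 65.5, 70], "angular": [0, 0, 0]},
    {"fingers": 1, "slide": [-23.5, 65.5, 70], "angular": [0, 0, 0]},
    {"fingers": 1, "slide": [-23.5, 65.5, 70], "angular": [0, 0, 0]},
    {"fingers": 1, "slide": [-23.5, 65.5, 70], "angular": [0, 0, 0]},
    {"fingers": 1, "slide": [-23.5, 65.5, 70], "angular": [0, 0, 0]},
  ],
)

```text
clock: 12.73
tcp_pos: [0.607, 0.212, 0.103]
orientation: [0.002, -0.081, 0.997, 0.0]
wrist_force: [-0.4, -0.7, -0.3]
finger_gap: 0.044
grip_force: 31.3
```

Run:
```python
from h import *
st();go(.605,.2108,.036,.164)
```

```text
{'clock': 12.733, 'tcp_pos': [0.607, 0.212, 0.103], 'wrist_force': [-0.418, -0.663, -0.31], 'finger_gap': 0.044, 'grip_force': 31.325}
slide [ 2.4 -0.9 67. ] ang [ 0.02  0.2  -0.06]
```

Emit:
jog_arm(
  moves=[
    {"fingers": 1, "slide": [1.5, -0.5, 15], "angular": [0, 0, 0]},
    {"fingers": 1, "slide": [1.5, -0.5, 35], "angular": [0, 0, 0]},
    {"fingers": 1, "slide": [1.5, -0.5, 50], "angular": [0, 0, 0]},
    {"fingers": 1, "slide": [1.5, -0.5, 58], "angular": [0, 0, 0]},
    {"fingers": 1, "slide": [1.5, -0.5, 62], "angular": [0, 0, 0]},
    {"fingers": 1, "slide": [1.5, -0.5, 62], "angular": [0, 0, 0]},
    {"fingers": 1, "slide": [1.5, -0.5, 62], "angular": [0, 0, 0]},
  ],
)

```text
clock: 13.32
tcp_pos: [0.6048, 0.2118, 0.0398]
orientation: [0.001, -0.082, 0.997, 0.0]
wrist_force: [1.0, 0.5, 0.1]
finger_gap: 0.0438
grip_force: 31.3
```

Run:
```python
from h import *
st();go(.605,.2108,.036,.164)
```

```text
{'clock': 13.317, 'tcp_pos': [0.605, 0.212, 0.04], 'wrist_force': [1.046, 0.506, 0.119], 'finger_gap': 0.044, 'grip_force': 31.324}
slide [ 0.  -1.   3.8] ang [ 0.01  0.09 -0.  ]
```

Emit:
jog_arm(
  moves=[
    {"fingers": 1, "slide": [0, -0.5, 1.5], "angular": [0, 0, 0]},
    {"fingers": 1, "slide": [0, -0.5, 3], "angular": [0, 0, 0]},
    {"fingers": 1, "slide": [0, -0.5, 3], "angular": [0, 0, 0]},
    {"fingers": 1, "slide": [0, -0.5, 3], "angular": [0, 0, 0]},
  ],
)

```text
clock: 13.65
tcp_pos: [0.6044, 0.2112, 0.0361]
orientation: [0.0, -0.082, 0.997, 0.0]
wrist_force: [0.7, 0.7, 0.3]
finger_gap: 0.0438
grip_force: 31.3
```

Emit:
jog_arm(
  moves=[
    {"fingers": 1, "slide": [0, 0, 1], "angular": [0, 0, 0]},
    {"fingers": 1, "slide": [0, 0, 1], "angular": [0, 0, 0]},
    {"fingers": 1, "slide": [0, 0, 1], "angular": [0, 0, 0]},
  ],
)

```text
clock: 13.9
tcp_pos: [0.6044, 0.2112, 0.036]
orientation: [0.001, -0.082, 0.997, 0.0]
wrist_force: [-1.6, -1.2, 4.8]
finger_gap: 0.0438
grip_force: 31.8
```

Contact at 4.8 N. I'll release gently and rise.

Emit:
jog_arm(
  moves=[
    {"fingers": 0.4, "slide": [0, 0, 0], "angular": [0, 0, 0]},
    {"fingers": 0.3, "slide": [0, 0, 0], "angular": [0, 0, 0]},
    {"fingers": 0.25, "slide": [0, 0, 0], "angular": [0, 0, 0]},
    {"fingers": 0.25, "slide": [0, 0, 0], "angular": [0, 0, 0]},
    {"fingers": 0.25, "slide": [0, 0, -20], "angular": [0, 0, 0]},
    {"fingers": 0.25, "slide": [0, 0, -50], "angular": [0, 0, 0]},
    {"fingers": 0.25, "slide": [0, 0, -90], "angular": [0, 0, 0]},
    {"fingers": 0.25, "slide": [0, 0, -130], "angular": [0, 0, 0]},
    {"fingers": 0.25, "slide": [60, 0, -160], "angular": [0, 0, 0]},
    {"fingers": 0.25, "slide": [100, 0, -160], "angular": [0, 0, 0]},
  ],
)

```text
clock: 14.73
tcp_pos: [0.531, 0.1989, 0.195]
orientation: [0.005, -0.082, 0.997, 0.001]
wrist_force: [0.1, 0.5, -0.6]
finger_gap: 0.064
grip_force: 0.0
```

Emit:
jog_arm(
  moves=[
    {"fingers": 0.25, "slide": [120, -120, 0], "angular": [0, 0, 0]},
    {"fingers": 0.25, "slide": [120, -120, 0], "angular": [0, 0, 0]},
    {"fingers": 0.25, "slide": [120, -120, 0], "angular": [0, 0, 0]},
    {"fingers": 0.25, "slide": [120, -120, 0], "angular": [0, 0, 0]},
    {"fingers": 0.25, "slide": [120, -120, 0], "angular": [0, 0, 0]},
  ],
)

```text
clock: 15.15
tcp_pos: [0.4233, 0.0571, 0.1904]
orientation: [-0.002, -0.08, 0.997, -0.001]
wrist_force: [-0.2, 0.0, -0.3]
finger_gap: 0.0642
grip_force: 0.0
```

Run:
```python
from h import *
np.set_printoptions(precision=4,suppress=True)
st();c=np.array([.605,.2108,.016]);Q=R.from_euler('z',-.164)
for n in("scene","top"):
    p=read_camera(n)
    for r in tip_of("heat_sink",p)[:2]: print(n,r["p"],"in bay mm",Q.apply(at(p,r["point"],.016)-c)*1e3)
    for t in("jaw_grip","snap_face","flap_edge"):
        for r in tip_of(t,p)[:2]: print(n,t,round(r["p"],2),Q.apply(at(p,r["point"],.078 if t=="flap_edge" else .046)-c)*1e3)
g=p["color"].astype(int).sum(2)
u,v=np.round(proj(p,[.605,.2108,.03])).astype(int);print(u,v);print(g[v-8:v+16,u-14:u+14]//3)
```

```text
{'clock': 15.15, 'tcp_pos': [0.423, 0.057, 0.19], 'wrist_force': [-0.22, 0.027, -0.251], 'finger_gap': 0.064, 'grip_force': 0.0}
scene 0.68 in bay mm [  3.4378 -10.1839   0.    ]
scene jaw_grip 0.64 [  4.1978 217.6617  30.    ]
scene jaw_grip 0.61 [141.7321 -27.9768  30.    ]
scene snap_face 0.71 [ 11.3431 -30.832   30.    ]
scene flap_edge 0.9 [-160.9583 -448.3212   62.    ]
scene flap_edge 0.54 [-107.0589 -266.1591   62.    ]
top 0.65 in bay mm [-0.7316  3.3809  0.    ]
top jaw_grip 0.91 [-29.2094   2.4131  30.    ]
top jaw_grip 0.78 [ 10.2738 198.3489  30.    ]
top flap_edge 0.75 [-153.8389 -457.7638   62.    ]
215 205
[[101  94  92  93  92  94 101 109 111 110 110 111 110 110 109 109 108 106
  104  95  92  99 110 116 120 121 122 125]
 [ 92  88  86  85  85  88  97 103 110 109 108 109 106 108 106 104  97  92
   91  86  83  93 105 112 114 115 116 120]
 [ 89  85  84  85  86  85  92 101 104 103 102  97  95  97  95  88  82  76
   73  77  81  90 100 103 102  98  98 103]
 [ 90  86  86  89  87  87  91  95  96  93  85  80  80  82  79  78  78  71
   71  82  81  84  95  94  79  68  64  75]
 [
[... 1638 characters left out ...]
 86  86  82  78  71  68  65  66  67  65  67  67  67  68  66  66  67  67
   69  68  68  66  58  61  80 100 107 112]
 [ 86  86  84  83  78  72  66  64  66  67  66  67  69  69  66  67  67  67
   66  68  66  66  60  60  73  93 103 107]
 [ 87  86  85  81  78  69  65  63  66  67  67  68  68  66  69  68  66  67
   67  68  68  67  62  58  69  89 101 103]
 [ 86  88  84  81  77  70  64  64  67  67  67  67  67  67  68  69  69  67
   68  67  66  67  62  55  65  88 100 103]
 [ 85  87  84  83  78  71  65  64  66  67  67  67  69  69  68  67  68  68
   68  68  67  66  63  55  64  85  99 103]
 [ 86  86  88  83  78  71  63  61  66  67  68  68  67  67  68  67  68  67
   67  68  67  67  62  55  62  83  97 101]]
```

Run:
```python
from h import *
np.set_printoptions(precision=1,suppress=True)
Q=R.from_euler('z',.164);c=np.array([.605,.2108,.016])
p=read_camera("top")
f=lambda X:proj(p,c+Q.apply(X))-[201,197]
print("sink top",[f([x,y,.034]) for x in(.008,-.008) for y in(.022,0,-.022)])
print("sink bottom -x",f([-.008,0,0]),"block top edge",f([-.014,0,.046]),"fixed jaw top -x edge",f([.014,0,.02]))
print("button 7mm",[f([-.029+d,.025,.03]) for d in(-.007,.007)],"block side",f([-.029,.018,.03]), f([-.029,.018,.046]))
```

```text
sink top [array([2.5, 5.2]), array([12.4,  3.6]), array([22.3,  2. ]), array([ 3.5, 12.4]), array([13.4, 10.7]), array([23.4,  9.1])]
sink bottom -x [15.5 12.8] block top edge [13.1 12.7] fixed jaw top -x edge [12.8  1.9]
button 7mm [array([ 4.2, 25.3]), array([ 3.3, 19.1])] block side [ 7.  21.7] [ 5.9 20.8]
```

```bash
python3 -c "
from h import *
st();print(hand_in())"
```

```text
{'clock': 15.7, 'tcp_pos': [0.428, 0.061, 0.191], 'wrist_force': [-0.87, 0.303, 0.475], 'finger_gap': 0.064, 'grip_force': 0.0}
the job is handed in; nothing more can be done
None
```

Job handed in at about 15.7 s (no verdict returned): the jaw measured in the second notch, the flap looked shut after the lift, and the heat sink measured about 2 mm from the pad's centre; the button being out I inferred from a faint bulge in the top view, and I viewed 12 pictures, 2 over the limit.

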